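# Park the stir bar by rocking the sample cell, then hold a probe through the guide hole

### The arm

A 7-joint arm with a two-finger parallel gripper is mounted at the origin on a cart in front of the work surface, level with it; the furniture and walls round the work are solid. World frame = base frame: x ahead of the robot, y to its left, z up, the work surface at z = 0. Lengths are in mm, angles in rad, forces in N, time in s.
With the tool pointing down it reaches from about 425 to 1025 mm from the base axis. Payload 3.6 kg.
Tool frame: the origin (TCP) lies at the very end of the fingers, on their centre line; the grasp point (between the pads) lies env.tcp_to_grasp behind it (env.tcp_to_grasp is the distance from the TCP to the grasp point, in mm); z points along the fingers, y is the direction in which the jaws open and shut (so a half turn about z gives the same grasp; the last joint's range is limited). The gripper opens to 85 mm and grips with 20 to 120 N. Pads are 22 mm wide; open, the fingers measure 114 mm over their backs; the gripper's body (76 mm by 85 mm) begins 54 mm behind the grasp point. The pads swing forward as they close: fully open they stand 13 mm farther back than shut.
Start: joints at [1.058, 0.591, 0.048, 1.609, -0.033, 0.943, -0.034], TCP at [294.834, -662.346, 231.302] pointing down, gripper open.
Joint ranges: [-2.69, 2.69], [-0.47, 2.24], [-1.27, 1.36], [0.19, 2.51], [-1.53, 4.68], [0.08, 2.07], [-3.09, 3.09]. Speed limits (rad/s): [2.57, 2.57, 3.14, 3.14, 3.14, 3.14, 3.14].

### API

Orientations are given as a unit quaternion [w, x, y, z].
In Python, from rig import state, imaging, ticket, env gives the robot as it stands. The module is installed in compiled form; this text tells all that it offers.
- The arm moves only by the shell command python3 -m handwheel 'ROWS' [OPENING] [FORCE]. ROWS is JSON, a list of rows, each an object of numbers: "dx", "dy", "dz": the shift along the tool's x, y, z in m; "rx", "ry", "rz": the turn, a rotation vector about the tool's x, y, z in degrees. In form: [{"dx": .., "dy": .., "dz": .., "rx": .., "ry": .., "rz": ..}, ...]. A call has 1 to 20 rows; each row shifts and turns the commanded pose from where the row before left it, along the tool's axes as they then stand; what a row does not reach is not made up. A row lasts 1/10 s, in which the tool goes at most 50 mm and 8.59 degrees, less where a joint would pass 70% of its speed; a pose out of reach is approached as far as the arm can. A call with a gripper value outside its range is refused whole. OPENING is the closure in counts, from 0 (fully open) to 255 (shut), set as the call begins (- or left out, the last holds). The fingers move at their own pace and stop on an object; FORCE is the grip in N (left out, the last holds). Time passes only in rows, so rows that do not move let the fingers close. It gives the time, the measured TCP pose, the force and the opening at its end, in the units of the state.
- state(): the state, without advancing time (a new reading comes with each control period).
- imaging.get_image(name): name is "scene" or "top"; returns a dict with "image" (384x512x3 uint8, red, green, blue), "fx", "fy", "cx", "cy" (pixels), "origin" and "orientation" of the camera in the world. Camera axes: x right, y up, looking along -z (the intrinsics and any distortion apply to the point x, -y, -z); pixel columns grow to the right and rows downward; lengths in mm; the calibration is good to about 2 mm. A picture is of the moment at which its call begins. There is no depth.
- ticket.sign_off(): hands the job in, once; it reports no verdict.
The state is a dict: "t": time; "q": joint angles; "joint_vel": joint speeds; "joint_torque": joint torques, N m; "ee_pos": TCP position; "ee_rot": TCP orientation; "contact_force": force on the tool from outside, world axes, zero at the start; "wrist_torque": the same for the moment, N m; "grip_width": finger opening in mm.
Only numpy, scipy, OpenCV 4.12 (cv2) and the standard library are available. Lean on these libraries where they do the work, as an engineer would, in place of code of your own. Each camera call takes 0.05 s, during which the arm holds its last target. There are 200 camera calls.

### The job

Tip the rocking sample cell all the way down on the side of its deep well so that the stir bar rolls into the well, then rock the cell back fully level. Then take the probe from its holder, lower its stem upright through the guide hole without touching the rig or the bar, and finish still gripping it, steady and centred in the hole, with its tip about a centimetre above the cell's floor. Leave the beaker, the vial and the weighing boat alone.

Things in the scene. Friction and masses are not known exactly. Their poses are not given: they have to be found in the camera images.
- station: The rig, fixed: aluminium base plate 84 x 136 x 8 mm, two posts, and a grey guide plate on them (70 x 44 mm, from 95 to 105 mm above the worktop) with one hole in its middle. Origin: on the worktop straight below the hole. y runs along the cell from the deep well (-y) to the plain end (+y); x along the pivot; z up. Yaw within 0.4 rad (well on the right seen from the robot).
- guide_hole (a point): Centre of the guide hole's mouth at the top face of the guide plate, 105 mm above the worktop. Round straight hole, 20 mm in diameter, 10 mm deep (through), directly over the middle of the cell.
- cell (a joint): Rocking cell: open steel trough, 40 x 100 mm, walls 3 mm, pivot along the rig's x, 66 mm above its origin. 0 = level (hard stop, start), grows as the well end goes down, 0.45 rad = fully tipped (hard stop). Stays where left; 2 to 3 N on a tongue moves it. Level: rim 76 mm, main floor 52 mm above the worktop; the well at the -y end, 20 to 47 mm from the middle, is 6 mm deeper and keeps the bar.
- well_tongue (a point): Point on top of the flat tongue (30 mm wide, 4 mm thick, 48 mm long) that sticks out of the cell's rim at the well end, 84 mm from the pivot along the cell, 10 mm above it when level. It is 76 mm above the worktop when level, 39 mm when fully tipped. Push down here to tip the cell. Moves with the cell.
- plain_tongue (a point): The same point on the equal tongue at the plain (+y) end: 76 mm above the worktop when level, 112 mm when the cell is fully tipped. Push down here to bring the cell back level.
- bar_centre (a point): Centre of the white stir bar (a round bar 8 mm thick, 25 mm long) that lies loose on the cell's main floor below the guide hole, across the cell; it rolls.
- holder: Fixed upright holder: grey plastic tube, 34 mm outside and 16 mm inside diameter, top 92 mm above the worktop, on a round foot of 68 mm diameter. Origin: centre of the foot's underside; z up.
- probe: The loose probe, about 80 g (may vary by 30%): plain steel stem 10 mm in diameter, 85 mm long, below a black round head 24 mm in diameter and 50 mm tall (a 3 mm button on top). Origin at the tip of the stem, z along the probe towards the head. At the start it stands upright in the holder, head resting on the holder's top, tip 7 mm above the worktop.
- probe_tip (a point): Tip of the probe's stem (the probe's origin).
- probe_head (a point): Point to grip on the probe's axis in its head, 113 mm above the tip and 28 mm above the head's underside.
- beaker: Small glass beaker, 52 mm wide, 70 mm tall, a bystander. Origin: centre of the underside.
- vial: Brown sample vial with a black cap, 21 mm wide, 60 mm tall, a bystander. Origin: centre of the underside.
- boat: White square weighing boat, 78 x 78 mm, 18 mm tall, a bystander. Origin: centre of the underside.
- stir_bar: The stir bar itself; its origin lies on its skin, 4 mm from the bar's axis, and turns as it rolls; x along the bar. See bar_centre.
Not all that is in view belongs to the job. What is shaped like the holder but green or red is not meant. There is more than one size of the probe; the job needs the larger.

How it is judged (in metres and radians):
On the way, in this order (a step that is already met when the one before it is completed fails the run):
1. the cell is tipped fully down on the well side (beyond 0.4 rad) and the stir bar lies at the well end (value of joint cell above 0.4 rad and y of bar_centre in the frame of station below -0.018 m), for 0.2 s.
2. the cell is back level with the stir bar in the well (value of joint cell below 0.05 rad and y of bar_centre in the frame of station below -0.02 m and z of bar_centre in the frame of station between 0.044 and 0.0545 m), for 0.2 s.
3. the probe's tip has gone below the guide plate, centred in the hole, the cell still level (z of probe_tip in the frame of station below 0.092 m and horizontal distance between probe_tip and guide_hole below 0.005 m and value of joint cell below 0.05 rad and contact force between probe and the fingers above 1 N), for 0.1 s.
At the end, for the whole second after the job is handed in: The gripper holds the probe still and upright (within 0.10 rad) through the guide hole, the tip within 4 mm of the hole's axis and 3 to 20 mm above the cell's main floor, touching nothing but the fingers; the cell is level (below 0.05 rad) and the stir bar lies in the well (all of step 2 and horizontal distance between probe_tip and guide_hole below 0.004 m and angle between probe's own z axis and vertical below 0.1 rad and z of probe_tip in the frame of station between 0.055 and 0.072 m and contact force between probe and the fingers above 1 N and contact force between probe and station below 0.1 N and contact force between probe and holder below 0.1 N and linear speed of probe below 0.02 m/s); the arm keeps its last pose, push and grip.
It fails at once if the probe touches the rig (guide plate, posts or cell) (contact force between probe and station above 0.2 N).
It fails at once if the probe touches the stir bar (contact force between probe and stir_bar above 0.2 N).
It fails at once if the beaker, the vial or the weighing boat is moved by more than 20 mm (distance of any of beaker, vial, boat from where it was at the start of the episode above 0.02 m).
It also fails if it takes over 67 s, if anything falls off the work surface, if the arm or the gripper's body presses on something with over 40 N, if the wrist force passes 120 N, or if a joint passes its speed limit or range.

## Working session

There is one attempt and no reset: what is moved stays moved. The work goes in short steps, Python scripts to look and compute and a shell command to move; the robot and the scene stay as the last step left them, time stands still between calls to the robot, and variables do not carry over. Pictures are saved under pics/ and viewed, about 8 in all and at most 12, crops included, and the job is handed in when it is done.

```bash
mkdir -p pics
cat > h.py <<'E'
import numpy as np,cv2
from scipy.spatial.transform import Rotation as R
from rig import state,imaging,ticket,env
def Q(q): return R.from_quat([q[1],q[2],q[3],q[0]])
def grab(n,f):
    d=imaging.get_image(n); cv2.imwrite(f'pics/{f}.png',d['image'][:,:,::-1]); 
    import pickle; pickle.dump(d,open(f'pics/{f}.pkl','wb')); return d
def load(f):
    import pickle; return pickle.load(open(f'pics/{f}.pkl','rb'))
def ray(d,u,v):
    r=Q(d['orientation']).apply([(u-d['cx'])/d['fx'],-(v-d['cy'])/d['fy'],-1]); return np.array(d['origin']),r
def atz(d,u,v,z):
    o,r=ray(d,u,v); return o+r*(z-o[2])/r[2]
def proj(d,p):
    c=Q(d['orientation']).inv().apply(np.array(p,float)-d['origin']); return np.array([d['cx']+d['fx']*c[0]/-c[2], d['cy']-d['fy']*c[1]/-c[2]])
def crop(f,x0,y0,x1,y1,s,out):
    im=cv2.imread(f'pics/{f}.png')[y0:y1,x0:x1]; cv2.imwrite(f'pics/{out}.png',cv2.resize(im,None,fx=s,fy=s,interpolation=cv2.INTER_CUBIC))
E
python3 - <<'E'
from h import *
a=grab('scene','s0');b=grab('top','t0')
for d in(a,b): print({k:v for k,v in d.items() if k!='image'})
print(state(),env.tcp_to_grasp)
cv2.imwrite('pics/both.png',np.vstack([cv2.imread('pics/s0.png'),cv2.imread('pics/t0.png')])[:, :])
E
```

```text
{'fx': 393.222376321043, 'fy': 393.222376321043, 'cx': 251.8826857804735, 'cy': 200.40801568003994, 'origin': array([-75.22935121, 922.85432162, 569.05950305]), 'orientation': array([-0.26271886, -0.1744359 ,  0.51190475,  0.79906473])}
{'fx': 347.27956025706976, 'fy': 347.27956025706976, 'cx': 256.0309481342475, 'cy': 188.4414035098911, 'origin': array([ 415.79000441,   89.58308234, 1093.29531887]), 'orientation': array([-0.69615716, -0.05219397,  0.03004812,  0.71535873])}
{'t': 0.1, 'q': array([ 1.05852388,  0.59202754,  0.04832576,  1.60968145, -0.03327906,
        0.94272975, -0.03366064]), 'joint_vel': array([-0.00035645, -0.00213344,  0.00210001, -0.00275668,  0.00086756,
       -0.00114331,  0.00020751]), 'joint_torque': array([ 5.27124881e-03, -5.49998653e+01,  1.55327115e+00, -1.98825145e+01,
        9.69522429e-03,  3.82508675e-03, -5.44483328e-06]), 'ee_pos': array([ 294.50212432, -661.67374226,  230.26041821]), 'ee_rot': array([-9.81143930e-04,  9.78146267e-01,  2.07915461e-01, -2.81525708e-04]), 'contact_force': array([0.14780078, 0.13831132, 0.6481583 ]), 'wrist_torque': array([0.02523359, 0.03352285, 0.05282698]), 'grip_width': 85.4082823891622} 18.700000000000003
```

View pics/s0.png

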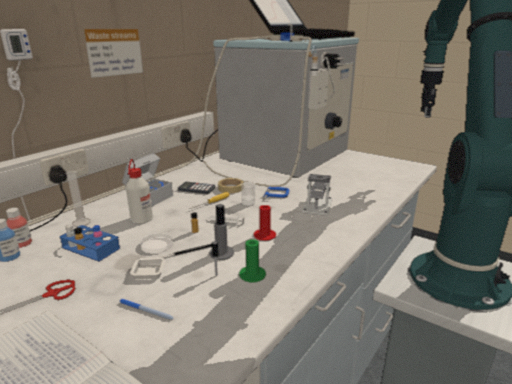

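View pics/t0.png

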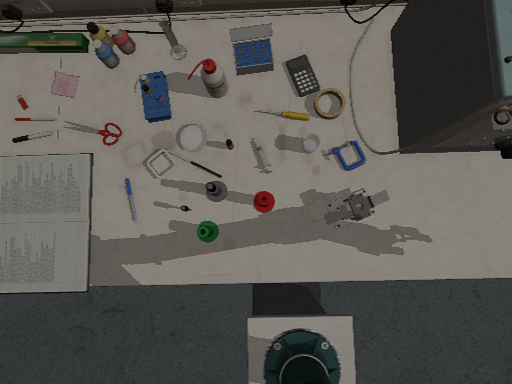

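The scene view shows the grey holder with its probe at about (220,235), the red and green decoys beside it, and the rig at (318,190). In the top view the holder is at (214,190) and the rig at (355,206). I'll enlarge both.

Run:
```python
from h import *
crop('t0',310,170,400,240,8,'a')
a=cv2.imread('pics/a.png')
crop('t0',150,160,240,230,6,'b');crop('s0',190,160,350,290,5,'c')
im=cv2.imread('pics/b.png');print(im.shape,a.shape)
```

```text
(420, 540, 3) (560, 720, 3)
```

View pics/a.png

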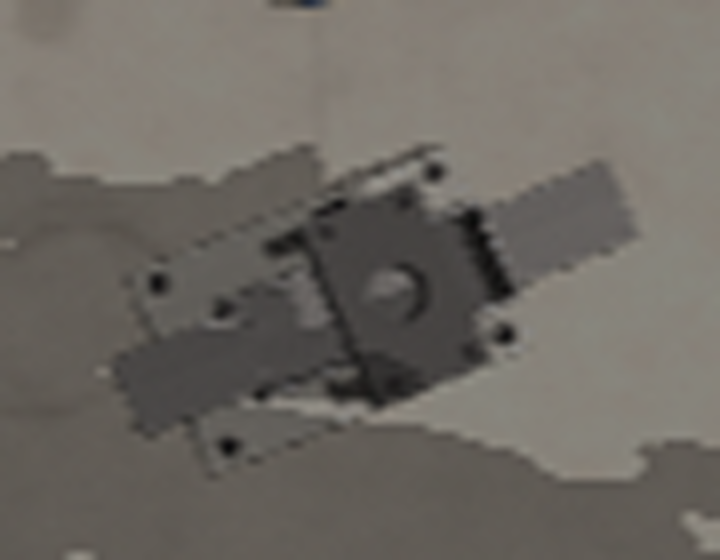

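View pics/b.png

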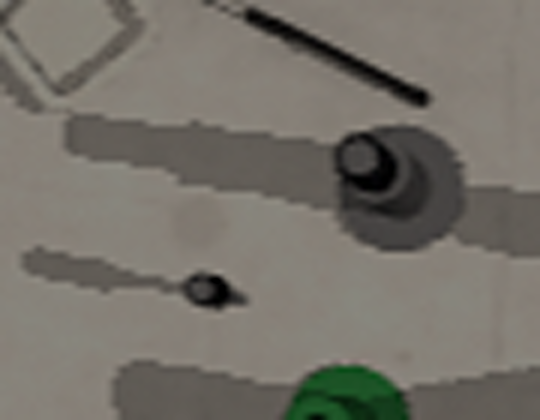

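View pics/c.png

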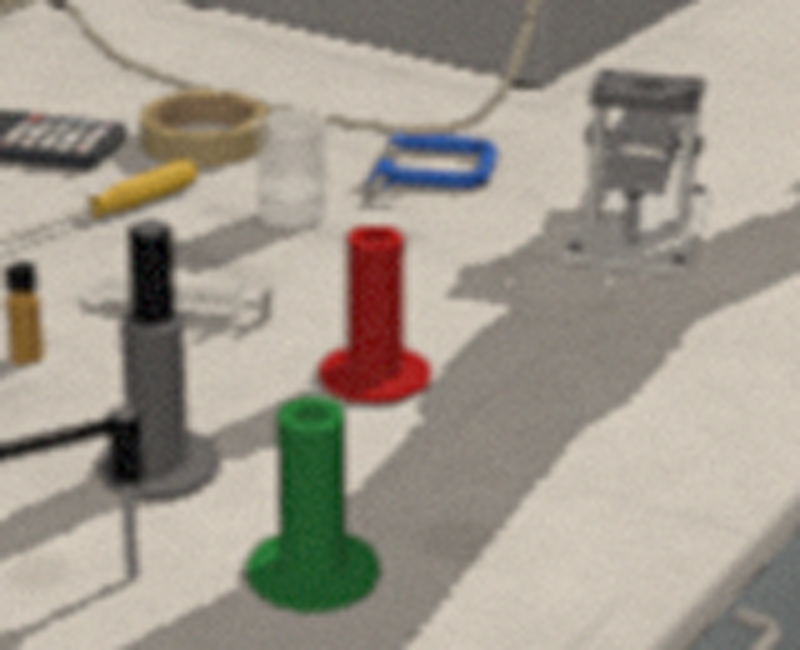

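Crop a gives the hole centre at (397,297), the well tongue's end at (621,198) and the plain tongue's end at (132,395). Crop b gives the probe's head top at (361,157) and the foot's centre at (402,188), with the small decoy probe at (208,290). Crop c gives the probe's head top at (150,232).

```bash
cat > m.py <<'E'
from h import *
from scipy.optimize import least_squares
T=load('t0');S=load('s0')
f=lambda u,v,s,x,y:((u+.5)/s-.5+x,(v+.5)/s-.5+y)
A=lambda u,v:f(u,v,8,310,170);B=lambda u,v:f(u,v,6,150,160);C=lambda u,v:f(u,v,5,190,160)
pts=[([0,0,105],A(397,297)),([0,-98,76],A(621,198)),([0,98,76],A(132,395)),([15,-98,76],A(603,160)),([-15,-98,76],A(637,235)),([15,98,76],A(113,357)),([-15,98,76],A(150,436)),([42,68,8],A(130,275)),([-42,68,8],A(210,475)),([42,-68,8],A(437,150))]
def w(s,p): return np.r_[R.from_euler('z',s[2]).apply(p)[:2]+s[:2],p[2]]
r=least_squares(lambda s:np.concatenate([proj(T,w(s,p))-q for p,q in pts]),[350,-200,.3],loss='soft_l1')
s=r.x;print('station',s);print(np.round(r.fun.reshape(-1,2),1).tolist())
print('hole in scene crop',(proj(S,w(s,[0,0,105]))-[190,160])*5, [((proj(S,w(s,p))-[190,160])*5).round().tolist() for p in([35,22,105],[-35,22,105],[35,-22,105],[-35,-22,105],[15,98,76],[-15,98,76])])
o1,r1=ray(T,*B(361,157));o2,r2=ray(S,*C(150,231))
l=np.linalg.lstsq(np.c_[r1,-r2],o2-o1,rcond=None)[0];print('head tri',o1+r1*l[0],o2+r2*l[1])
print('head top',atz(T,*B(361,157),145),atz(S,*C(150,231),145)); print('foot',atz(T,*B(402,188),6),atz(S,*C(159,463),6))
print('small probe',atz(T,*B(208,290),90),atz(T,*B(240,300),0),atz(S,*C(133,578),0))
print('green',atz(T,207.5,231,4),'red',atz(T,263,202,4),'vial',atz(T,*[230,145],60))
E
python3 m.py
```

```text
station [ 472.96045155 -170.47514704   -5.92610551]
[[-0.1, -0.5], [0.4, -0.1], [-0.8, 0.5], [0.5, -0.1], [0.6, 0.0], [-0.5, 0.5], [-1.0, 0.2], [-0.6, -0.1], [0.2, 0.2], [1.4, -0.8]]
hole in scene crop [645.00075095  80.62659527] [[586.0, 87.0], [695.0, 98.0], [597.0, 64.0], [703.0, 74.0], [597.0, 177.0], [646.0, 182.0]]
head tri [538.95567427 246.57114988 139.95336179] [538.53696382 246.25831682 139.84775246]
head top [538.30368096 245.74011337 145.        ] [531.16932772 254.38015901 145.        ]
foot [539.15348949 247.07851949   6.        ] [534.16481978 252.87211893   6.        ]
small probe [482.56964815 330.00280382  90.        ] [482.81162226 334.5573975    0.        ] [481.57300627 333.76524092   0.        ]
green [414.01843842 277.43069973   4.        ] red [500.10257686 101.32723684   4.        ] vial [672.68497899 196.4838292   60.        ]
```

```bash
cat >> h.py <<'E'
ST=np.array([473,-170.5]);YAW=.357;HO=np.array([538.8,246.5])
def stw(x,y,z): return np.r_[R.from_euler('z',YAW).apply([x,y,0])[:2]+ST,z]
def go(p):
    s=state();d=Q(s['ee_rot']).inv().apply(np.array(p)-s['ee_pos'])
    print('t',round(s['t'],1),'pos',s['ee_pos'].round(1),'F',s['contact_force'].round(1),'w',s['grip_width'].round(1),'tilt',(Q(s['ee_rot']).apply([0,0,1])).round(4),'-> tool mm',d.round(1))
E
python3 -c "
from h import *
go(stw(0,-84,110))"
```

```text
Traceback (most recent call last):
  File "h.py", line 22, in go
    print('t',round(s['t'],1),'pos',s['ee_pos'].round(1),'F',s['contact_force'].round(1),'w',s['grip_width'].round(1),'tilt',(Q(s['ee_rot']).apply([0,0,1])).round(4),'-> tool mm',d.round(1))
                                                                                             ^^^^^^^^^^^^^^^^^^^^^
AttributeError: 'float' object has no attribute 'round'
```

```bash
sed -i "s/s\['grip_width'\].round(1)/round(float(s['grip_width']),1)/" h.py
python3 -c "
from h import *
go(stw(0,-84,110))"
```

```text
t 0.1 pos [ 294.5 -661.7  230.3] F [0.1 0.1 0.6] w 85.4 tilt [-0.001   0.0018 -1.    ] -> tool mm [ 357.7 -292.   120.8]
```

```bash
python3 -m handwheel '[{"dx":0.02,"dy":-0.016,"dz":0.004},{"dx":0.02,"dy":-0.016,"dz":0.004},{"dx":0.02,"dy":-0.016,"dz":0.004},{"dx":0.02,"dy":-0.016,"dz":0.004},{"dx":0.02,"dy":-0.016,"dz":0.004},{"dx":0.02,"dy":-0.016,"dz":0.004},{"dx":0.02,"dy":-0.016,"dz":0.004},{"dx":0.02,"dy":-0.016,"dz":0.004},{"dx":0.02,"dy":-0.016,"dz":0.004},{"dx":0.02,"dy":-0.016,"dz":0.004},{"dx":0.02,"dy":-0.016,"dz":0.004},{"dx":0.02,"dy":-0.016,"dz":0.004},{"dx":0.02,"dy":-0.016,"dz":0.004},{"dx":0.02,"dy":-0.016,"dz":0.004},{"dx":0.02,"dy":-0.016,"dz":0.004},{"dx":0.02,"dy":-0.016,"dz":0.004},{"dx":0.02,"dy":-0.016,"dz":0.004},{"dx":0.018,"dy":-0.02,"dz":0.002}]' 255 30
python3 -m handwheel '[{"dx":0},{"dx":0},{"dx":0}]'
python3 -c "
from h import *
go(stw(0,-84,110))"
```

```text
t 0.1 pos [ 294.5 -661.7  230.3] F [0.1 0.1 0.6] w 85.4 tilt [-0.001   0.0018 -1.    ] -> tool mm [ 357.7 -292.   120.8]invalid input
invalid input
```

```bash
python3 -m handwheel '[{"dx":0.02,"dy":-0.016,"dz":0.004,"rx":0,"ry":0,"rz":0}]' 255 30; python3 -m handwheel '[{"dx":0.02,"dy":-0.016,"dz":0.004,"rx":0,"ry":0,"rz":0}]'; python3 -m handwheel 2>&1 | head
```

```text
t: 0.2
ee_pos: [303.1, -642.9, 227.2]
ee_rot: [0.001, 0.979, 0.205, -0.001]
contact_force: [0.1, -0.1, -0.7]
grip_width: 72.9
t: 0.3
ee_pos: [317.5, -616.8, 222.6]
ee_rot: [-0.0, 0.978, 0.207, -0.0]
contact_force: [1.1, 0.5, -0.6]
grip_width: 58.8
invalid input
```

All keys are required.

```bash
python3 -m handwheel '[{"dx":0.02,"dy":-0.016,"dz":0.004,"rx":0,"ry":0,"rz":0},{"dx":0.02,"dy":-0.016,"dz":0.004,"rx":0,"ry":0,"rz":0},{"dx":0.02,"dy":-0.016,"dz":0.004,"rx":0,"ry":0,"rz":0},{"dx":0.02,"dy":-0.016,"dz":0.004,"rx":0,"ry":0,"rz":0},{"dx":0.02,"dy":-0.016,"dz":0.004,"rx":0,"ry":0,"rz":0},{"dx":0.02,"dy":-0.016,"dz":0.004,"rx":0,"ry":0,"rz":0},{"dx":0.02,"dy":-0.016,"dz":0.004,"rx":0,"ry":0,"rz":0},{"dx":0.02,"dy":-0.016,"dz":0.004,"rx":0,"ry":0,"rz":0},{"dx":0.02,"dy":-0.016,"dz":0.004,"rx":0,"ry":0,"rz":0},{"dx":0.02,"dy":-0.016,"dz":0.004,"rx":0,"ry":0,"rz":0},{"dx":0.02,"dy":-0.016,"dz":0.004,"rx":0,"ry":0,"rz":0},{"dx":0.02,"dy":-0.016,"dz":0.004,"rx":0,"ry":0,"rz":0},{"dx":0.02,"dy":-0.016,"dz":0.004,"rx":0,"ry":0,"rz":0},{"dx":0.02,"dy":-0.016,"dz":0.004,"rx":0,"ry":0,"rz":0},{"dx":0.02,"dy":-0.016,"dz":0.004,"rx":0,"ry":0,"rz":0},{"dx":0.018,"dy":-0.02,"dz":0.002,"rx":0,"ry":0,"rz":0},{"dx":0,"dy":0,"dz":0,"rx":0,"ry":0,"rz":0},{"dx":0,"dy":0,"dz":0,"rx":0,"ry":0,"rz":0},{"dx":0,"dy":0,"dz":0,"rx":0,"ry":0,"rz":0}]'
python3 -c "
from h import *
go(stw(0,-84,110))"
```

```text
t: 2.2
ee_pos: [502.5, -251.3, 161.3]
ee_rot: [0.0, 0.978, 0.207, -0.0]
contact_force: [0.6, -0.4, -0.3]
grip_width: -0.1
t 2.2 pos [ 502.5 -251.3  161.3] F [ 0.6 -0.4 -0.3] w -0.1 tilt [-5.e-04 -8.e-04 -1.e+00] -> tool mm [ 0.7 -2.  51.3]
```

```bash
python3 -m handwheel '[{"dx":0,"dy":-0.002,"dz":0.01,"rx":0,"ry":0,"rz":0},{"dx":0,"dy":0,"dz":0.015,"rx":0,"ry":0,"rz":0},{"dx":0,"dy":0,"dz":0.015,"rx":0,"ry":0,"rz":0},{"dx":0,"dy":0,"dz":0.015,"rx":0,"ry":0,"rz":0},{"dx":0,"dy":0,"dz":0.015,"rx":0,"ry":0,"rz":0},{"dx":0,"dy":0,"dz":0.01,"rx":0,"ry":0,"rz":0},{"dx":0,"dy":0,"dz":0,"rx":0,"ry":0,"rz":0}]'
python3 -m handwheel '[{"dx":0,"dy":0,"dz":0.004,"rx":0,"ry":0,"rz":0},{"dx":0,"dy":0,"dz":0.004,"rx":0,"ry":0,"rz":0},{"dx":0,"dy":0,"dz":0.004,"rx":0,"ry":0,"rz":0},{"dx":0,"dy":0,"dz":0.004,"rx":0,"ry":0,"rz":0},{"dx":0,"dy":0,"dz":0.004,"rx":0,"ry":0,"rz":0},{"dx":0,"dy":0,"dz":0.004,"rx":0,"ry":0,"rz":0},{"dx":0,"dy":0,"dz":0.004,"rx":0,"ry":0,"rz":0},{"dx":0,"dy":0,"dz":0.004,"rx":0,"ry":0,"rz":0},{"dx":0,"dy":0,"dz":0.004,"rx":0,"ry":0,"rz":0},{"dx":0,"dy":0,"dz":0.004,"rx":0,"ry":0,"rz":0},{"dx":0,"dy":0,"dz":0,"rx":0,"ry":0,"rz":0},{"dx":0,"dy":0,"dz":0,"rx":0,"ry":0,"rz":0}]'
```

```text
t: 2.9
ee_pos: [500.8, -248.3, 79.6]
ee_rot: [-0.001, 0.978, 0.207, -0.001]
contact_force: [0.7, -0.2, 0.9]
grip_width: -0.1
t: 4.1
ee_pos: [502.3, -247.6, 41.2]
ee_rot: [-0.0, 0.978, 0.208, -0.0]
contact_force: [-0.0, 0.5, 2.8]
grip_width: -0.1
```

```bash
python3 -m handwheel '[{"dx":0,"dy":0,"dz":0.001,"rx":0,"ry":0,"rz":0},{"dx":0,"dy":0,"dz":0.001,"rx":0,"ry":0,"rz":0},{"dx":0,"dy":0,"dz":0,"rx":0,"ry":0,"rz":0}]'
python3 -m handwheel '[{"dx":0,"dy":0,"dz":0.001,"rx":0,"ry":0,"rz":0},{"dx":0,"dy":0,"dz":0.001,"rx":0,"ry":0,"rz":0},{"dx":0,"dy":0,"dz":0,"rx":0,"ry":0,"rz":0},{"dx":0,"dy":0,"dz":0,"rx":0,"ry":0,"rz":0}]'
```

```text
t: 4.4
ee_pos: [502.4, -247.6, 40.5]
ee_rot: [-0.0, 0.978, 0.208, -0.0]
contact_force: [-2.1, 2.4, 13.6]
grip_width: 0.2
t: 4.8
ee_pos: [502.4, -247.6, 40.1]
ee_rot: [-0.0, 0.978, 0.208, 0.0]
contact_force: [-4.8, 3.3, 28.2]
grip_width: 0.3
```

```bash
python3 -m handwheel '[{"dx":0,"dy":0,"dz":-0.004,"rx":0,"ry":0,"rz":0},{"dx":0,"dy":0,"dz":0,"rx":0,"ry":0,"rz":0},{"dx":0,"dy":0,"dz":0,"rx":0,"ry":0,"rz":0},{"dx":0,"dy":0,"dz":-0.02,"rx":0,"ry":0,"rz":0},{"dx":0,"dy":0,"dz":-0.025,"rx":0,"ry":0,"rz":0},{"dx":0,"dy":0,"dz":-0.03,"rx":0,"ry":0,"rz":0},{"dx":0,"dy":0,"dz":-0.03,"rx":0,"ry":0,"rz":0},{"dx":0,"dy":0,"dz":-0.03,"rx":0,"ry":0,"rz":0},{"dx":-0.03,"dy":-0.02,"dz":-0.02,"rx":0,"ry":0,"rz":0},{"dx":-0.03,"dy":-0.02,"dz":0,"rx":0,"ry":0,"rz":0},{"dx":-0.03,"dy":-0.02,"dz":0,"rx":0,"ry":0,"rz":0},{"dx":0,"dy":-0.03,"dz":0,"rx":0,"ry":0,"rz":0},{"dx":0,"dy":-0.03,"dz":0,"rx":0,"ry":0,"rz":0},{"dx":0,"dy":-0.03,"dz":0,"rx":0,"ry":0,"rz":0},{"dx":0,"dy":0,"dz":0,"rx":0,"ry":0,"rz":0},{"dx":0,"dy":0,"dz":0,"rx":0,"ry":0,"rz":0}]'
python3 -c "
from h import *
go(stw(0,84,130))
grab('top','t1');crop('t1',310,170,400,240,8,'d')"
```

```text
t: 6.4
ee_pos: [358.9, -147.4, 196.0]
ee_rot: [-0.0, 0.978, 0.209, -0.0]
contact_force: [1.0, -0.3, 0.4]
grip_width: -0.0
t 6.4 pos [ 358.9 -147.4  196. ] F [ 1.  -0.3  0.4] w -0.0 tilt [-6.e-04  1.e-04 -1.e+00] -> tool mm [100.1 -16.1  65.9]
```

View pics/d.png

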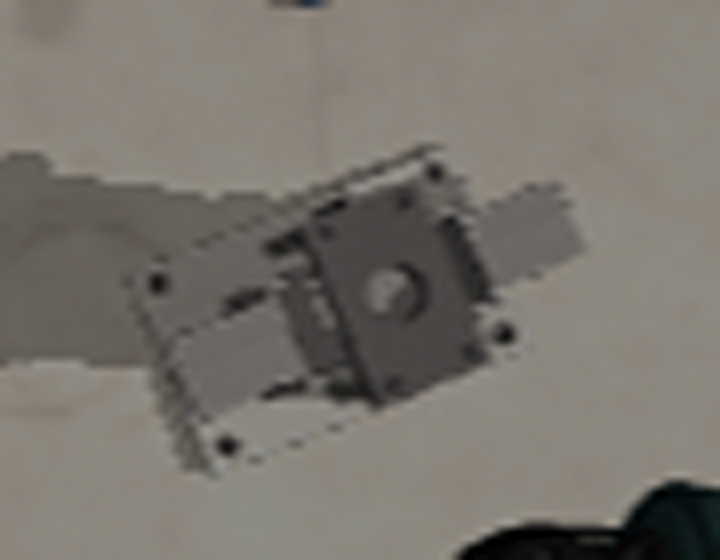

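The cell is tipped, with the well tongue's end now at (575,215). The bar can't be seen because the well is in shadow behind the plate. Next I push the plain tongue.

```bash
python3 -c "
from h import *
go(stw(0,79,150))"
python3 -m handwheel '[{"dx":0.02,"dy":-0.002,"dz":0.01,"rx":0,"ry":0,"rz":0},{"dx":0.02,"dy":-0.002,"dz":0.01,"rx":0,"ry":0,"rz":0},{"dx":0.02,"dy":-0.002,"dz":0.01,"rx":0,"ry":0,"rz":0},{"dx":0.02,"dy":-0.002,"dz":0.01,"rx":0,"ry":0,"rz":0},{"dx":0.02,"dy":-0.003,"dz":0.006,"rx":0,"ry":0,"rz":0},{"dx":0,"dy":0,"dz":0,"rx":0,"ry":0,"rz":0},{"dx":0,"dy":0,"dz":0,"rx":0,"ry":0,"rz":0}]'
python3 -c "
from h import *
go(stw(0,79,118))"
```

```text
t 6.5 pos [ 359.6 -148.1  196.1] F [-0.  -1.1 -0.4] w -0.2 tilt [ 2.e-04 -3.e-04 -1.e+00] -> tool mm [ 99.4 -12.2  46.1]
t: 7.15
ee_pos: [446.2, -97.3, 150.1]
ee_rot: [0.0, 0.978, 0.208, -0.0]
contact_force: [-1.5, 0.3, 0.9]
grip_width: 0.0
t 7.2 pos [446.2 -97.3 150.1] F [-1.5  0.3  0.9] w 0.0 tilt [-8.e-04 -2.e-04 -1.e+00] -> tool mm [-0.4 -1.1 32.1]
```

```bash
python3 -m handwheel '[{"dx":0,"dy":-0.001,"dz":0.01,"rx":0,"ry":0,"rz":0},{"dx":0,"dy":0,"dz":0.012,"rx":0,"ry":0,"rz":0},{"dx":0,"dy":0,"dz":0.01,"rx":0,"ry":0,"rz":0},{"dx":0,"dy":0,"dz":0.004,"rx":0,"ry":0,"rz":0},{"dx":0,"dy":0,"dz":0.004,"rx":0,"ry":0,"rz":0},{"dx":0,"dy":0,"dz":0.004,"rx":0,"ry":0,"rz":0},{"dx":0,"dy":0,"dz":0.004,"rx":0,"ry":0,"rz":0},{"dx":0,"dy":0,"dz":0.004,"rx":0,"ry":0,"rz":0},{"dx":0,"dy":0,"dz":0.004,"rx":0,"ry":0,"rz":0},{"dx":0,"dy":0,"dz":0.004,"rx":0,"ry":0,"rz":0},{"dx":0,"dy":0,"dz":0.004,"rx":0,"ry":0,"rz":0},{"dx":0,"dy":0,"dz":0.004,"rx":0,"ry":0,"rz":0},{"dx":0,"dy":0,"dz":0.003,"rx":0,"ry":0,"rz":0},{"dx":0,"dy":0,"dz":0.001,"rx":0,"ry":0,"rz":0},{"dx":0,"dy":0,"dz":0,"rx":0,"ry":0,"rz":0},{"dx":0,"dy":0,"dz":0,"rx":0,"ry":0,"rz":0}]'
```

```text
t: 8.75
ee_pos: [445.6, -96.5, 78.3]
ee_rot: [0.0, 0.978, 0.208, 0.0]
contact_force: [0.3, 0.3, -0.2]
grip_width: 0.4
```

```bash
python3 -m handwheel '[{"dx":0,"dy":0,"dz":0.001,"rx":0,"ry":0,"rz":0},{"dx":0,"dy":0,"dz":0.001,"rx":0,"ry":0,"rz":0},{"dx":0,"dy":0,"dz":0,"rx":0,"ry":0,"rz":0}]'
python3 -m handwheel '[{"dx":0,"dy":0,"dz":0.001,"rx":0,"ry":0,"rz":0},{"dx":0,"dy":0,"dz":0.001,"rx":0,"ry":0,"rz":0},{"dx":0,"dy":0,"dz":0,"rx":0,"ry":0,"rz":0}]'
```

```text
t: 9.05
ee_pos: [445.6, -96.3, 76.3]
ee_rot: [0.0, 0.978, 0.208, 0.0]
contact_force: [-0.6, -1.1, 0.5]
grip_width: -0.3
t: 9.35
ee_pos: [445.7, -96.3, 75.8]
ee_rot: [0.0, 0.978, 0.208, 0.0]
contact_force: [-3.6, 0.4, 20.2]
grip_width: -0.0
```

```bash
python3 -m handwheel '[{"dx":0,"dy":0,"dz":-0.004,"rx":0,"ry":0,"rz":0},{"dx":0,"dy":0,"dz":-0.02,"rx":0,"ry":0,"rz":0},{"dx":0,"dy":0,"dz":-0.025,"rx":0,"ry":0,"rz":0},{"dx":0,"dy":0,"dz":-0.03,"rx":0,"ry":0,"rz":0},{"dx":0,"dy":0,"dz":-0.03,"rx":0,"ry":0,"rz":0},{"dx":0,"dy":0,"dz":-0.03,"rx":0,"ry":0,"rz":0}]' 
python3 -c "
from h import *
go([*HO,220])
grab('scene','s2')"
```

```text
t: 9.95
ee_pos: [445.2, -96.0, 214.3]
ee_rot: [-0.0, 0.978, 0.208, -0.0]
contact_force: [0.7, 0.4, 0.0]
grip_width: 0.1
t 9.9 pos [445.2 -96.  214.3] F [0.7 0.4 0. ] w 0.1 tilt [-4.e-04  0.e+00 -1.e+00] -> tool mm [ 224.9 -274.8   -5.7]
```

```bash
python3 -m handwheel '[{"dx":0.016,"dy":-0.02,"dz":0,"rx":0,"ry":0,"rz":0},{"dx":0.016,"dy":-0.02,"dz":0,"rx":0,"ry":0,"rz":0},{"dx":0.016,"dy":-0.02,"dz":0,"rx":0,"ry":0,"rz":0},{"dx":0.016,"dy":-0.02,"dz":0,"rx":0,"ry":0,"rz":0},{"dx":0.016,"dy":-0.02,"dz":0,"rx":0,"ry":0,"rz":0},{"dx":0.016,"dy":-0.02,"dz":0,"rx":0,"ry":0,"rz":0},{"dx":0.016,"dy":-0.02,"dz":0,"rx":0,"ry":0,"rz":0},{"dx":0.016,"dy":-0.02,"dz":0,"rx":0,"ry":0,"rz":0},{"dx":0.016,"dy":-0.02,"dz":0,"rx":0,"ry":0,"rz":0},{"dx":0.016,"dy":-0.02,"dz":0,"rx":0,"ry":0,"rz":0},{"dx":0.016,"dy":-0.02,"dz":0,"rx":0,"ry":0,"rz":0},{"dx":0.016,"dy":-0.02,"dz":0,"rx":0,"ry":0,"rz":0},{"dx":0.016,"dy":-0.02,"dz":0,"rx":0,"ry":0,"rz":0},{"dx":0.016,"dy":-0.015,"dz":0,"rx":0,"ry":0,"rz":0},{"dx":0,"dy":0,"dz":0,"rx":0,"ry":0,"rz":0},{"dx":0,"dy":0,"dz":0,"rx":0,"ry":0,"rz":0},{"dx":0,"dy":0,"dz":0,"rx":0,"ry":0,"rz":0}]' 0 30
python3 - <<'E'
from h import *
go([*HO,160])
grab('top','t2');grab('scene','s3')
t=load('t2');
crop('t2',310,170,400,240,5,'e1');crop('s3',285,160,350,215,8,'e2')
crop('t2',180,160,240,205,6,'e3')
a=cv2.imread('pics/e1.png');b=cv2.imread('pics/e2.png');c=cv2.imread('pics/e3.png')
W=np.zeros((600,800,3),np.uint8);W[:350,:450]=a;W[350:600,:]=0
c=c[:250];W[350:350+c.shape[0],:360]=c;b=cv2.resize(b,(340,288));W[:288,455:795]=b
cv2.imwrite('pics/e.png',W)
E
```

```text
t: 11.7
ee_pos: [537.8, 244.4, 212.8]
ee_rot: [0.001, 0.978, 0.207, -0.001]
contact_force: [0.7, 0.1, 0.1]
grip_width: 85.2
t 11.7 pos [537.8 244.4 212.8] F [0.7 0.1 0.1] w 85.2 tilt [-0.0013 -0.0017 -1.    ] -> tool mm [ 1.9 -1.6 52.8]
```

View pics/e.png

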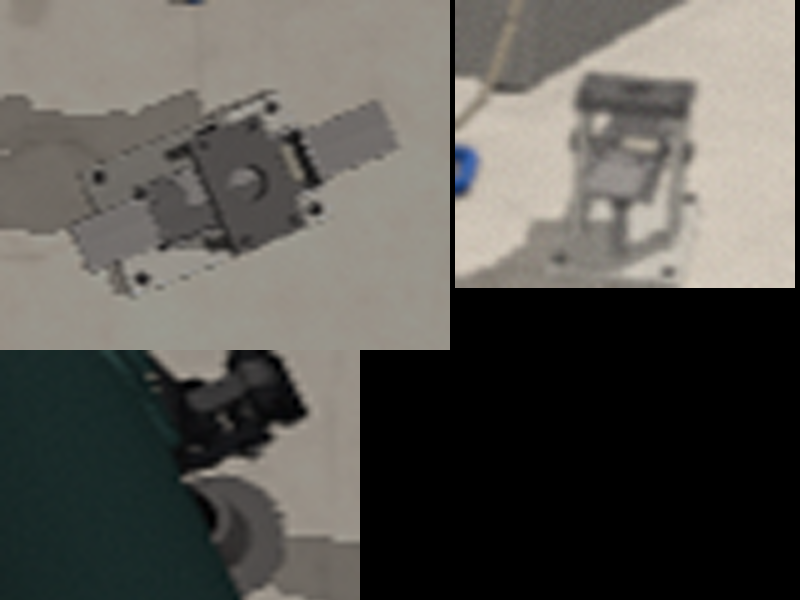

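The cell is level again: in the upper-left panel the tongue ends are back at (390,120) and (75,245). The white bar shows as a light strip at (297,160), in the well. Now I go down onto the probe.

```bash
python3 -m handwheel '[{"dx":0.002,"dy":-0.001,"dz":0.02,"rx":0,"ry":0,"rz":0},{"dx":0,"dy":0,"dz":0.02,"rx":0,"ry":0,"rz":0},{"dx":0,"dy":0,"dz":0.02,"rx":0,"ry":0,"rz":0},{"dx":0,"dy":0,"dz":0.02,"rx":0,"ry":0,"rz":0},{"dx":0,"dy":0,"dz":0.01,"rx":0,"ry":0,"rz":0},{"dx":0,"dy":0,"dz":0.01,"rx":0,"ry":0,"rz":0},{"dx":0,"dy":0,"dz":0.01,"rx":0,"ry":0,"rz":0},{"dx":0,"dy":0,"dz":0,"rx":0,"ry":0,"rz":0},{"dx":0,"dy":0,"dz":0,"rx":0,"ry":0,"rz":0},{"dx":0,"dy":0,"dz":0,"rx":0,"ry":0,"rz":0}]'
python3 - <<'E'
from h import *
go([*HO,101.5])
grab('scene','s4');crop('s4',190,170,260,270,6,'f')
E
```

```text
t: 12.8
ee_pos: [540.3, 248.2, 103.9]
ee_rot: [-0.0, 0.978, 0.208, 0.001]
contact_force: [-0.4, 0.8, 0.2]
grip_width: 85.5
t 12.8 pos [540.3 248.2 103.9] F [-0.4  0.8  0.2] w 85.5 tilt [ 1.1e-03  6.0e-04 -1.0e+00] -> tool mm [-2.1  1.   2.4]
```

View pics/f.png

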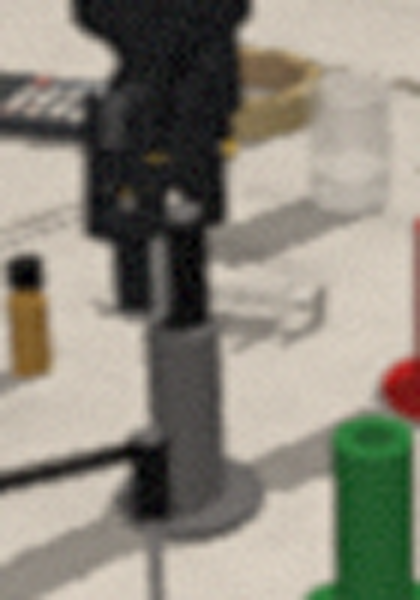

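Run:
```python
from h import *
S=load('s4');s=state();r=Q(s['ee_rot'])
for o in(-50,0,50):
  p=s['ee_pos']+r.apply([0,o,0]);print(o,p.round(),((proj(S,p)-[190,170])*6).round())
print('head base/top',[((proj(S,[*HO,z])-[190,170])*6).round() for z in(92,145)])
```

```text
-50 [520. 294. 104.] [140. 344.]
0 [540. 248. 104.] [175. 290.]
50 [561. 203. 104.] [208. 241.]
head base/top [array([182., 314.]), array([176., 204.])]
```

```bash
python3 -m handwheel '[{"dx":-0.001,"dy":0.001,"dz":0.002,"rx":0,"ry":0,"rz":0},{"dx":0,"dy":0,"dz":0,"rx":0,"ry":0,"rz":0},{"dx":0,"dy":0,"dz":0,"rx":0,"ry":0,"rz":0},{"dx":0,"dy":0,"dz":0,"rx":0,"ry":0,"rz":0},{"dx":0,"dy":0,"dz":0,"rx":0,"ry":0,"rz":0},{"dx":0,"dy":0,"dz":0,"rx":0,"ry":0,"rz":0},{"dx":0,"dy":0,"dz":0,"rx":0,"ry":0,"rz":0},{"dx":0,"dy":0,"dz":0,"rx":0,"ry":0,"rz":0}]' 255 50
python3 -m handwheel '[{"dx":0,"dy":0,"dz":-0.001,"rx":0,"ry":0,"rz":0},{"dx":0,"dy":0,"dz":-0.004,"rx":0,"ry":0,"rz":0},{"dx":0,"dy":0,"dz":-0.01,"rx":0,"ry":0,"rz":0},{"dx":0,"dy":0,"dz":-0.015,"rx":0,"ry":0,"rz":0},{"dx":0,"dy":0,"dz":-0.015,"rx":0,"ry":0,"rz":0},{"dx":0,"dy":0,"dz":-0.015,"rx":0,"ry":0,"rz":0},{"dx":0,"dy":0,"dz":-0.015,"rx":0,"ry":0,"rz":0},{"dx":0,"dy":0,"dz":-0.015,"rx":0,"ry":0,"rz":0},{"dx":0,"dy":0,"dz":-0.015,"rx":0,"ry":0,"rz":0},{"dx":0,"dy":0,"dz":-0.015,"rx":0,"ry":0,"rz":0},{"dx":0,"dy":0,"dz":-0.015,"rx":0,"ry":0,"rz":0},{"dx":0,"dy":0,"dz":-0.015,"rx":0,"ry":0,"rz":0},{"dx":0,"dy":0,"dz":0,"rx":0,"ry":0,"rz":0},{"dx":0,"dy":0,"dz":0,"rx":0,"ry":0,"rz":0}]'
python3 - <<'E'
from h import *
go(np.r_[ST,255])
E
```

```text
t: 13.65
ee_pos: [539.4, 246.8, 101.5]
ee_rot: [-0.0, 0.978, 0.208, 0.0]
contact_force: [-1.5, -0.6, 3.9]
grip_width: 22.6
t: 15.05
ee_pos: [539.3, 246.6, 252.1]
ee_rot: [-0.0, 0.978, 0.208, 0.001]
contact_force: [-0.7, -0.1, -1.6]
grip_width: 22.9
t 15.1 pos [539.3 246.6 252.1] F [-0.7 -0.1 -1.6] w 22.9 tilt [ 1.2e-03  6.0e-04 -1.0e+00] -> tool mm [-230.2  354.1   -3.2]
```

```bash
python3 -m handwheel '[{"dx":-0.006,"dy":0.009,"dz":0,"rx":0,"ry":0,"rz":0},{"dx":-0.012,"dy":0.018,"dz":0,"rx":0,"ry":0,"rz":0},{"dx":-0.012,"dy":0.019,"dz":0,"rx":0,"ry":0,"rz":0},{"dx":-0.012,"dy":0.019,"dz":0,"rx":0,"ry":0,"rz":0},{"dx":-0.013,"dy":0.019,"dz":0,"rx":0,"ry":0,"rz":0},{"dx":-0.012,"dy":0.019,"dz":0,"rx":0,"ry":0,"rz":0},{"dx":-0.012,"dy":0.019,"dz":0,"rx":0,"ry":0,"rz":0},{"dx":-0.012,"dy":0.019,"dz":0,"rx":0,"ry":0,"rz":0},{"dx":-0.013,"dy":0.019,"dz":0,"rx":0,"ry":0,"rz":0},{"dx":-0.012,"dy":0.019,"dz":0,"rx":0,"ry":0,"rz":0},{"dx":-0.012,"dy":0.019,"dz":0,"rx":0,"ry":0,"rz":0},{"dx":-0.012,"dy":0.019,"dz":0,"rx":0,"ry":0,"rz":0},{"dx":-0.013,"dy":0.019,"dz":0,"rx":0,"ry":0,"rz":0},{"dx":-0.012,"dy":0.019,"dz":0,"rx":0,"ry":0,"rz":0},{"dx":-0.012,"dy":0.019,"dz":0,"rx":0,"ry":0,"rz":0},{"dx":-0.012,"dy":0.019,"dz":0,"rx":0,"ry":0,"rz":0},{"dx":-0.013,"dy":0.019,"dz":0,"rx":0,"ry":0,"rz":0},{"dx":-0.012,"dy":0.019,"dz":0,"rx":0,"ry":0,"rz":0},{"dx":-0.012,"dy":0.018,"dz":0,"rx":0,"ry":0,"rz":0},{"dx":-0.006,"dy":0.006,"dz":0,"rx":0,"ry":0,"rz":0}]'
python3 -m handwheel '[{"dx":0,"dy":0,"dz":0,"rx":0,"ry":0,"rz":0},{"dx":0,"dy":0,"dz":0,"rx":0,"ry":0,"rz":0},{"dx":0,"dy":0,"dz":0,"rx":0,"ry":0,"rz":0}]'
python3 - <<'E'
from h import *
go(np.r_[ST,220])
a=grab('scene','s5');b=grab('top','t5')
p=proj(a,[*ST,150]);print(p)
crop('s5',280,110,360,210,6,'g');crop('t5',310,170,400,240,4,'g2')
g=cv2.imread('pics/g.png');k=cv2.imread('pics/g2.png');W=np.zeros((600,800,3),np.uint8)
W[:,:480]=g;k=k[:,:320];W[:280,480:]=k[:, :320];cv2.imwrite('pics/gg.png',W)
E
```

```text
t: 17.05
ee_pos: [469.9, -174.8, 250.6]
ee_rot: [0.0, 0.979, 0.206, -0.001]
contact_force: [0.1, 0.2, -0.6]
grip_width: 22.5
t: 17.35
ee_pos: [471.9, -170.6, 251.1]
ee_rot: [-0.0, 0.978, 0.209, -0.0]
contact_force: [-1.1, 0.8, -0.6]
grip_width: 22.8
t 17.4 pos [ 471.9 -170.6  251.1] F [-1.1  0.8 -0.6] w 22.8 tilt [-3.e-04  7.e-04 -1.e+00] -> tool mm [ 1.1  0.4 31.1]
[319.84442497 163.07215338]
```

View pics/gg.png

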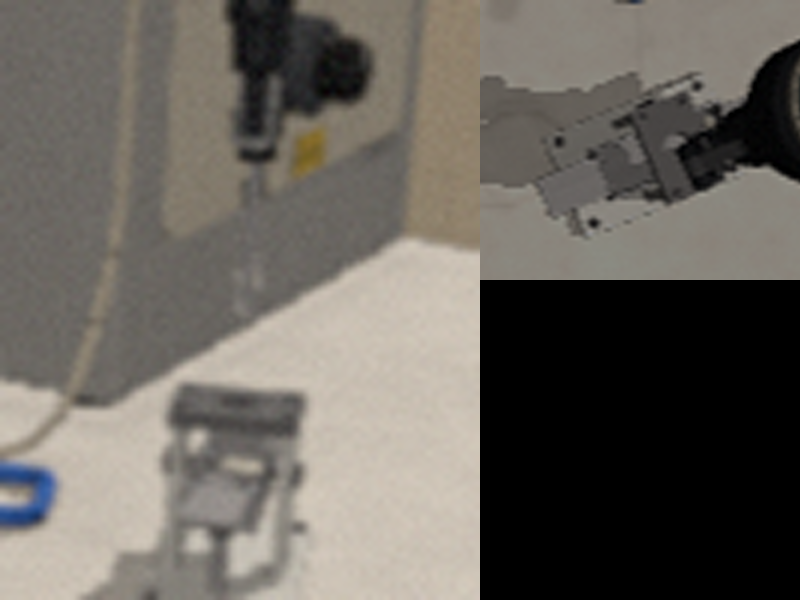

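Run:
```python
from h import *
S=load('s5');P=state()['ee_pos'];f=lambda p:((proj(S,p)-[280,110]+.5)*6-.5).round(1)
for z in (158,150,240): print(z,f([P[0],P[1],z]))
for p in([35,22,105],[-35,22,105],[35,-22,105],[-35,-22,105],[35,22,95],[-35,22,95],[0,0,105]): print(p,f(stw(*p)))
# px per mm x / y
print(f([P[0]+10,P[1],158])-f([P[0],P[1],158]),f([P[0],P[1]+10,158])-f([P[0],P[1],158]))
T=load('t5');print('top tip',(proj(T,[P[0],P[1],158])),'hole',proj(T,[*ST,105]))
# subpixel edges of the stem in scene and plate columns
g=cv2.cvtColor(S['image'],cv2.COLOR_RGB2GRAY)
print(g[150:166,312:330]);print(g[170:184,306:334])
```

```text
158 [244.5 307. ]
150 [243.5 321.1]
240 [254.3 157.4]
[35, 22, 105] [166.2 407.4]
[-35, 22, 105] [296.9 419.6]
[35, -22, 105] [178.6 379.8]
[-35, -22, 105] [305.6 391.2]
[35, 22, 95] [165.3 424.6]
[-35, 22, 95] [295.5 437. ]
[0, 0, 105] [236.5 399.2]
[-16.7  -3.5] [-8.9  4.9]
top tip [364.43081498 205.23884148] hole [359.09707266 206.15215155]
[[ 98 100  97 105 102 103 102 103  98 105 105 103  99 104 103  99 107 102]
 [101  97  99 103 102 103 104 101 102 100 101 102 103 104 100 105 105 104]
 [104 100 105 101 100 101 100 105 100 104 113 110 105  97 101 104 105 107]
 [100 102 100  99 100  98 100 103 101 103 111 107 106 100 102 105 106 105]
 [100 100 100 104  99 102 103 105 103 110 115 113  98 103 101 102 102 103]
 [ 98 101  99 103 101  99 108 120 115 108 119 114 106 105 104 101 106 102]
 [101 100 100 101 103 103 106 117 117 109 123 121 104 100 102 107 100 106]
 [102 105  97 102 103 100 103 109 113 106 123 120 107 104 103 103  97  95]
 [100  98 101 103 103 103 100 110 105 103 108 110 104 102 102 102  99 105]
 [101  97 100 100 101 102 104 111 107 104 102  99 101 101 100 100 105 125]
 [10
[... 1385 characters left out ...]
180 162 116  84  82  93  95  95 103  95 100 101  96  90  94  96  96 101
  109 104 101  98  98  99 129 172 194 195]
 [185 151 106  77  73  73  73  75  73  81  81  81  84  86  86  91  95  92
  100  98  96  82  80 105 148 181 196 197]
 [188 160 110  85  75  74  80  82  72  74  69  72  72  73  75  79  74  74
   78  79  76  79  77 105 167 191 199 195]
 [193 175 141 113  97 104 125 126 108  82  79  81  78  80  72  78  76  73
   71  71  77  69  75 109 169 190 192 191]
 [196 190 167 133 119 141 176 177 139 107  98  96  94  92  88  88  85  84
   90  93  83  93  91 125 168 194 190 189]
 [193 188 165 135 125 155 182 175 134 103  98 100  98 100 101 100  98 100
  112 116 122 123 125 149 177 190 194 191]]
```

Crop g shows the stem hanging upright, with its tip at about (243,312) and the hole at about (238,402). Both match the model to about 1 mm. I'll lower the tip to just above the plate and compare there.

```bash
python3 -m handwheel '[{"dx":0,"dy":0,"dz":0.008,"rx":0,"ry":0,"rz":0},{"dx":0,"dy":0,"dz":0.01,"rx":0,"ry":0,"rz":0},{"dx":0,"dy":0,"dz":0.01,"rx":0,"ry":0,"rz":0},{"dx":0,"dy":0,"dz":0.008,"rx":0,"ry":0,"rz":0},{"dx":0,"dy":0,"dz":0.005,"rx":0,"ry":0,"rz":0},{"dx":0,"dy":0,"dz":0,"rx":0,"ry":0,"rz":0},{"dx":0,"dy":0,"dz":0,"rx":0,"ry":0,"rz":0},{"dx":0,"dy":0,"dz":0,"rx":0,"ry":0,"rz":0}]'
python3 - <<'E'
from h import *
go(np.r_[ST,220])
a=grab('scene','s6');b=grab('top','t6')
crop('s6',295,140,345,190,8,'g');crop('t6',335,185,385,225,8,'g2')
W=np.zeros((400,800,3),np.uint8);W[:,:400]=cv2.imread('pics/g.png');W[:320,400:]=cv2.imread('pics/g2.png');cv2.imwrite('pics/h.png',cv2.convertScaleAbs(W,alpha=1.3))
P=state()['ee_pos']
F=lambda d,p,x,y:((proj(d,p)-[x,y]+.5)*8-.5).round(1)
for z in(117,160):print(z,F(a,[P[0],P[1],z],295,140),F(b,[P[0],P[1],z],335,185)+[400,0])
print('hole',F(a,[*ST,105],295,140),F(b,[*ST,105],335,185)+[400,0])
E
```

```text
t: 18.25
ee_pos: [472.0, -172.2, 210.6]
ee_rot: [0.0, 0.978, 0.208, 0.0]
contact_force: [-0.3, 0.3, -1.2]
grip_width: 22.8
t 18.2 pos [ 472.  -172.2  210.6] F [-0.3  0.3 -1.2] w 22.8 tilt [ 7.e-04 -2.e-04 -1.e+00] -> tool mm [ 1.6 -1.1 -9.4]
117 [201.3 264.2] [610.3 173.1]
160 [207.9 163.8] [644.7 164.7]
hole [195.4 292.5] [596.3 172.7]
```

View pics/h.png

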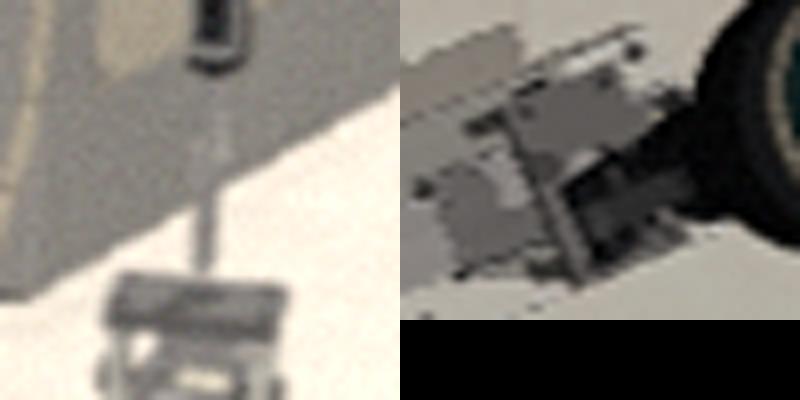

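The scene view shows the stem 4 px right of the hole, as the model predicts, so shifting to ST aligns it in that view. The fingers hide the hole from the top camera. I'll turn the gripper a quarter turn so the top view can check the other direction.

```bash
python3 -c "
from rig import state
print(state()['q'].round(2))"
python3 -m handwheel '[{"dx":0.0015,"dy":-0.001,"dz":0,"rx":0,"ry":0,"rz":0},{"dx":0,"dy":0,"dz":0,"rx":0,"ry":0,"rz":4},{"dx":0,"dy":0,"dz":0,"rx":0,"ry":0,"rz":8},{"dx":0,"dy":0,"dz":0,"rx":0,"ry":0,"rz":8},{"dx":0,"dy":0,"dz":0,"rx":0,"ry":0,"rz":8}]'
python3 -c "
from rig import state
print(state()['q'].round(2))"
```

```text
[ 0.21  0.34  0.06  2.13 -0.03  0.67 -0.86]
t: 18.85
ee_pos: [472.9, -170.4, 210.5]
ee_rot: [-0.0, 0.999, -0.038, 0.0]
contact_force: [-0.4, 0.9, -0.6]
grip_width: 22.7
[ 0.11  0.35  0.18  2.13 -0.1   0.67 -1.28]
```

```bash
python3 -m handwheel '[{"dx":0,"dy":0,"dz":0,"rx":0,"ry":0,"rz":8},{"dx":0,"dy":0,"dz":0,"rx":0,"ry":0,"rz":8},{"dx":0,"dy":0,"dz":0,"rx":0,"ry":0,"rz":8},{"dx":0,"dy":0,"dz":0,"rx":0,"ry":0,"rz":8},{"dx":0,"dy":0,"dz":0,"rx":0,"ry":0,"rz":8},{"dx":0,"dy":0,"dz":0,"rx":0,"ry":0,"rz":8},{"dx":0,"dy":0,"dz":0,"rx":0,"ry":0,"rz":8},{"dx":0,"dy":0,"dz":0,"rx":0,"ry":0,"rz":6},{"dx":0,"dy":0,"dz":0,"rx":0,"ry":0,"rz":0},{"dx":0,"dy":0,"dz":0,"rx":0,"ry":0,"rz":0},{"dx":0,"dy":0,"dz":0,"rx":0,"ry":0,"rz":0}]'
python3 - <<'E'
from h import *
go(np.r_[ST,220]);print(state()['q'].round(2))
a=grab('scene','s7');b=grab('top','t7')
crop('s7',300,140,340,190,10,'g');crop('t7',340,190,380,220,10,'g2')
W=np.zeros((500,800,3),np.uint8);W[:,:400]=cv2.imread('pics/g.png');W[:300,400:]=cv2.imread('pics/g2.png');cv2.imwrite('pics/i.png',cv2.convertScaleAbs(W,alpha=1.5))
P=state()['ee_pos']
F=lambda d,p,x,y:((proj(d,p)-[x,y]+.5)*10-.5).round(1)
for z in(116,160,200):print(z,F(a,[P[0],P[1],z],300,140),F(b,[P[0],P[1],z],340,190)+[400,0])
print('hole',F(a,[*ST,105],300,140),F(b,[*ST,105],340,190)+[400,0])
print('per 10mm x,y', [F(d,[P[0]+i,P[1]+j,116],0,0)-F(d,[P[0],P[1],116],0,0) for d in(a,b) for i,j in((10,0),(0,10))])
E
```

```text
t: 19.95
ee_pos: [472.8, -170.4, 210.4]
ee_rot: [-0.0, 0.839, -0.544, 0.0]
contact_force: [-0.0, 0.9, -1.0]
grip_width: 22.8
t 19.9 pos [ 472.8 -170.4  210.4] F [-0.   0.9 -1. ] w 22.8 tilt [ 3.e-04  1.e-04 -1.e+00] -> tool mm [ 0.2 -0.2 -9.6]
[-0.11  0.37  0.47  2.14 -0.27  0.68 -2.18]
116 [197.3 334.3] [605.9 164.6]
160 [205.7 205.9] [649.6 153.7]
200 [213.6  85.8] [693.1 143. ]
hole [194.4 365.7] [595.5 166. ]
per 10mm x,y [array([-27.3,  -6.2]), array([-14.6,   8.9]), array([ -2.2, -35.8]), array([-36.1,   0.9])]
```

View pics/i.png

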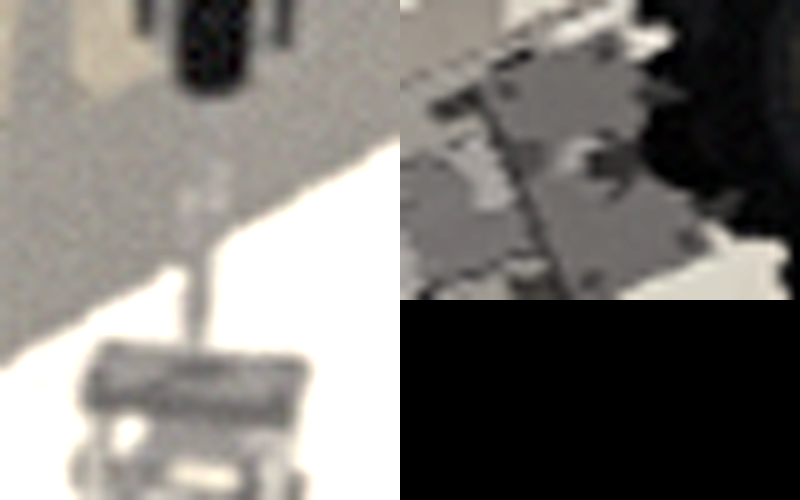

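Run:
```python
from h import *
g=lambda n:cv2.cvtColor(load(n)['image'],cv2.COLOR_RGB2GRAY).astype(int)
print(g('t2')[200:214,352:370]);print(g('t7')[200:214,352:370])
b=load('t7');P=state()['ee_pos']
for dx,dy in((0,0),):
  for z in(116,130):
    c=np.array([proj(b,[P[0]+5*np.cos(t),P[1]+5*np.sin(t),z]) for t in np.linspace(0,6.28,60)]);print(z,c.min(0).round(1),c.max(0).round(1))
  c=np.array([proj(b,[ST[0]+10*np.cos(t),ST[1]+10*np.sin(t),105]) for t in np.linspace(0,6.28,60)]);print('hole',c.min(0).round(1),c.max(0).round(1))
```

```text
[[ 79  78  78  79  78  78  77  79  77  78  77  78  78  77  96 121  94  34]
 [ 78  76  78  78  77  78  77  78  78  78  77  78  77  66  78 114 107  56]
 [ 77  77  79  76  77  77  77  75  74  77  79  78  77  79  76  98 121  93]
 [ 78  78  78  77  75  82  84  68  44  51  74  78  78  78  69  84 116 105]
 [ 78  78  76  75  90 109 114 121 104  51  41  69  79  78  79  85 106 126]
 [ 78  77  78  82 100 114 114 115 111  87  44  61  79  78  76  72  89 118]
 [ 80  78  77  86 105 114 114  99  79  74  51  59  78  79  77  79  77  78]
 [ 78  78  78  87  88  78  77  78  79  75  50  57  80  77  78  78  79  80]
 [ 62  79  78  77  77  80  80  81  81  64  41  65  79  78  78  78  76  76]
 [ 52  78  78  77  77  76  80  83  69  48  63  78  78  77  78  77  76 107]
 [ 47  63  78  78  78  76  77  75  70  72  79  78  78  77  79  78  76  94]
 [ 63  58  79  78  78  77  78  77  79  79  78  78  78  78  77  77  76  96]
 [ 70  49  64  78  78  78  77  78  76  78  78  78  77  77  78  78  76  75]
 [ 70  48  64  80  78  78  77  77  79  78  78  76  79  77  79  68  50  63]]
[[ 73  74  73  72  73  73  72  72  73  72  75  67
[... 398 characters left out ...]
2]
 [ 52  51  63  82 101 101  68  29  31  32  32  35  26   0   1   3   0   3]
 [ 51  63  74  82  84  75  60  33  34  35  34  47  52  27   2   2   2   1]
 [ 59  75  73  72  73  76  78  74  75  62  41  63  77  68  46  17   4   1]
 [ 48  75  74  73  72  72  76  76  67  45  61  75  74  74  76  78  65  27]
 [ 44  59  75  73  73  71  71  72  65  68  74  74  74  74  73  75  64  37]
 [ 58  54  74  73  74  73  73  75  73  74  73  73  72  73  73  73  76  59]
 [ 65  45  59  74  74  72  73  73  74  73  72  74  73  73  74  73  74  69]
 [ 65  45  60  75  73  74  73  72  73  73  72  74  73  73  73  62  47  59]]
116 [358.3 204.2] [361.9 207.8]
130 [359.7 203.9] [363.3 207.5]
hole [355.5 202.6] [362.7 209.7]
```

The numbers from the top view give the hole centre at (359.15,206.2) and the stem tip spanning columns from 358.0 and rows 204.1–207.6. So the tip is centred to within 1 mm, and I go down in stages.

```bash
python3 -m handwheel '[{"dx":0,"dy":0,"dz":0.003,"rx":0,"ry":0,"rz":0},{"dx":0,"dy":0,"dz":0.003,"rx":0,"ry":0,"rz":0},{"dx":0,"dy":0,"dz":0.003,"rx":0,"ry":0,"rz":0},{"dx":0,"dy":0,"dz":0,"rx":0,"ry":0,"rz":0},{"dx":0,"dy":0,"dz":0,"rx":0,"ry":0,"rz":0}]'
python3 -c "
from h import *
go(np.r_[ST,158.5])"
python3 -m handwheel '[{"dx":0,"dy":0,"dz":0.003,"rx":0,"ry":0,"rz":0},{"dx":0,"dy":0,"dz":0.003,"rx":0,"ry":0,"rz":0},{"dx":0,"dy":0,"dz":0.003,"rx":0,"ry":0,"rz":0},{"dx":0,"dy":0,"dz":0.003,"rx":0,"ry":0,"rz":0},{"dx":0,"dy":0,"dz":0.003,"rx":0,"ry":0,"rz":0},{"dx":0,"dy":0,"dz":0.003,"rx":0,"ry":0,"rz":0},{"dx":0,"dy":0,"dz":0,"rx":0,"ry":0,"rz":0},{"dx":0,"dy":0,"dz":0,"rx":0,"ry":0,"rz":0}]'
python3 -c "
from h import *
go(np.r_[ST,158.5])"
```

```text
t: 20.55
ee_pos: [472.6, -170.5, 201.1]
ee_rot: [0.0, 0.839, -0.545, -0.0]
contact_force: [-0.6, -0.3, -0.6]
grip_width: 22.7
t 20.6 pos [ 472.6 -170.5  201.1] F [-0.6 -0.3 -0.6] w 22.7 tilt [-5.e-04  0.e+00 -1.e+00] -> tool mm [ 0.2 -0.4 42.6]
t: 21.35
ee_pos: [472.6, -170.5, 183.2]
ee_rot: [0.0, 0.839, -0.545, -0.0]
contact_force: [0.2, 0.2, -0.9]
grip_width: 23.0
t 21.4 pos [ 472.6 -170.5  183.2] F [ 0.2  0.2 -0.9] w 23.0 tilt [-2.e-04  0.e+00 -1.e+00] -> tool mm [ 0.1 -0.3 24.7]
```

```bash
python3 -m handwheel '[{"dx":0,"dy":0,"dz":0.003,"rx":0,"ry":0,"rz":0},{"dx":0,"dy":0,"dz":0.003,"rx":0,"ry":0,"rz":0},{"dx":0,"dy":0,"dz":0.003,"rx":0,"ry":0,"rz":0},{"dx":0,"dy":0,"dz":0.003,"rx":0,"ry":0,"rz":0},{"dx":0,"dy":0,"dz":0.003,"rx":0,"ry":0,"rz":0},{"dx":0,"dy":0,"dz":0.003,"rx":0,"ry":0,"rz":0},{"dx":0,"dy":0,"dz":0.003,"rx":0,"ry":0,"rz":0},{"dx":0,"dy":0,"dz":0.002,"rx":0,"ry":0,"rz":0},{"dx":0,"dy":0,"dz":0.001,"rx":0,"ry":0,"rz":0},{"dx":0,"dy":0,"dz":0,"rx":0,"ry":0,"rz":0},{"dx":0,"dy":0,"dz":0,"rx":0,"ry":0,"rz":0},{"dx":0,"dy":0,"dz":0,"rx":0,"ry":0,"rz":0}]'
python3 - <<'E'
from h import *
go(np.r_[ST,158.5])
a=grab('scene','s8');b=grab('top','t8')
crop('s8',290,140,345,210,8,'g');crop('t8',340,185,385,225,8,'g2')
W=np.zeros((560,800,3),np.uint8);W[:,:440]=cv2.imread('pics/g.png');W[:320,440:]=cv2.imread('pics/g2.png');cv2.imwrite('pics/j.png',cv2.convertScaleAbs(W,alpha=1.2))
P=state()['ee_pos'];F=lambda d,p,x,y:((proj(d,p)-[x,y]+.5)*8-.5).round(1)
for z in(52,65,105,148):print(z,F(a,[P[0],P[1],z],290,140),F(b,[P[0],P[1],z],340,185)+[440,0])
E
```

```text
t: 22.55
ee_pos: [472.8, -170.6, 159.4]
ee_rot: [-0.0, 0.839, -0.545, 0.0]
contact_force: [0.4, 0.2, 0.0]
grip_width: 23.0
t 22.6 pos [ 472.8 -170.6  159.4] F [0.4 0.2 0. ] w 23.0 tilt [ 3.e-04 -1.e-04 -1.e+00] -> tool mm [ 0.  -0.2  0.9]
52 [228.3 411.7] [559.2 182.6]
65 [230.2 382.8] [568.  180.5]
105 [236.  292.5] [596.5 173.4]
148 [242.6 192.9] [629.9 165.1]
```

View pics/j.png

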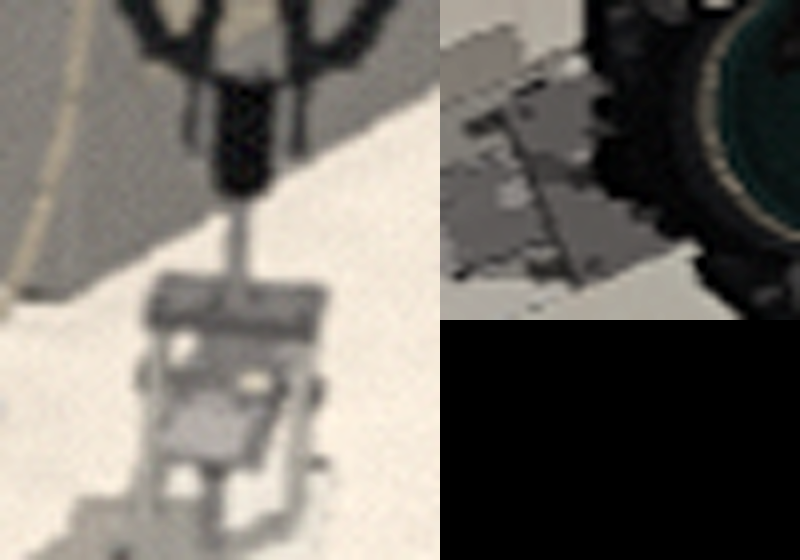

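The stem is upright through the hole at (238,270). The head's underside is at about (240,195), which agrees with a tip height of about 65 mm, and the cell is level. I'll let it settle and hand in.

```bash
python3 -m handwheel '[{"dx":0,"dy":0,"dz":0.001,"rx":0,"ry":0,"rz":0},{"dx":0,"dy":0,"dz":0,"rx":0,"ry":0,"rz":0},{"dx":0,"dy":0,"dz":0,"rx":0,"ry":0,"rz":0},{"dx":0,"dy":0,"dz":0,"rx":0,"ry":0,"rz":0}]' && python3 -c "
from rig import ticket
print(ticket.sign_off())"
```

```text
t: 23.05
ee_pos: [472.7, -170.5, 158.3]
ee_rot: [0.0, 0.839, -0.545, -0.0]
contact_force: [-0.1, -0.4, -0.8]
grip_width: 22.9
the job is handed in; nothing more can be done
None
```

I did the whole task and handed it in at about 23 s of the 67 s allowed. The sign-off reports no verdict.

**What I did:** I tipped the cell down on the well side until it hit its stop (28 N), then pushed it back level until it hit that stop (20 N). I then took the probe from the grey holder and lowered it through the guide hole, ending still gripping it.

**Last checks:**
- **Cell and bar:** a picture after levelling showed the cell level with the white bar in the well. I could not see the bar while the cell was tipped, because it was in shadow behind the plate. In the last picture the cell still looked level, but I did not check the bar again.
- **Centring:** seen from above just over the plate, the tip was within about 1 mm of the hole's centre. On the way down the gripper stayed within 0.4 mm of the target.
- **Tip height:** the tip is about 64 mm above the worktop, 12 mm above the cell floor. I worked this out from the grasp height. The picture of the head's underside agrees roughly, though that camera reads about 1 pixel low.
- **Contact:** side forces during the insertion stayed at noise level (below 1 N), so I saw no sign of the probe touching the rig. That noise is larger than the 0.2 N limit, so a very light touch would not have shown.
- **Beaker, vial and boat:** I never moved near them, but I did not measure their positions again at the end.

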